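# Swing out the tool stand's hook and hang up the strap-end punch

### The job

Swing the stand's swivel hook round to the front of the stand, out over the long end of its base, until you feel it press firmly against its sprung stop, without straining the stop. Then take the steel strap-end punch out of its wooden block and hang it gently by its eye on the hook, so that it hangs free and still behind the upturned tip with the hook still facing the front. Leave the jar, the mallet and the cork pad where they are.

Things in the scene. Friction and masses are not known exactly. Their poses are not given: they have to be found in the camera images.
- stand: Fixed steel tool stand: base plate 150 x 110 x 12 mm, upright 16 mm post carrying the swivel hook. Origin: on the post's axis at the table top. The front of the stand is its -x side, over which the base reaches 100 mm from the post. The hook's stop lies at the front, but up to 0.17 rad to either side of -x, differing from stand to stand; that cannot be seen, only felt.
- hook: Swivel hook on the post: hub 24 mm across (12 mm below to 10 mm above the origin) with a level round bar 8 mm thick along this body's own -x, 70 mm long from the axis. Origin: on the vertical axis, at the bar's centre line, 190 mm up. Starts 0.9 to 2 rad anticlockwise (from above) of the front; turn it clockwise. Friction 0.08 N m; it stays where it is left. It cannot go round the other way.
- hook_tip (a point): Centre of the hook's rounded upturned end: 78 mm from the post axis and 7 mm above the bar's centre line (its top is 11 mm above that line).
- stop (a joint): Rad by which the hook has pushed its sprung stop clockwise: 0 when not against it (under 0.01 while merely turning). 16 N m per rad: 10 N square on the bar 50 mm from the axis gives about 0.03. Firmly pressed from 0.018 (0.29 N m), strained above 0.075 (1.2 N m). It springs back when let go and the hook stays at it.
- punch: Loose steel punch, 0.16 to 0.30 kg, 142 mm tall, upright in the block's well. Origin: centre of its underside; z up the shank, y across its width. Curved cutter below (22 x 36 mm, 28 tall), flat shank 22 x 8 mm, and on top (z 103 to 142 mm) an eye plate 36 mm wide (y), 8 mm thick (x), with a hole along x 24 mm wide, 26 mm tall. Grip it across the 36 mm.
- eye (a point): Centre of the hole in the punch's eye plate, 122 mm above the punch's underside. Hung up, it lies 9 mm below the centre line of the hook's bar.
- block: Fixed wooden block 85 x 180 x 45 mm (x, y, z) with a well 27 x 41 mm, 25 mm deep, in its middle, in which the punch stands; three short dark handles stick up to 86 mm above the table, 66 mm from the well along y. Origin: centre of its underside.
- jar: Loose amber glass jar with a yellow cap, 48 mm across, 75 mm tall; origin at the centre of its underside. To be left alone.
- mallet: Loose wooden mallet lying on the table, head 52 mm across and 90 mm long, handle 170 mm along its x; origin under the middle of the head. To be left alone.
- cork: Loose cork pad 110 x 140 x 12 mm lying flat; origin at the centre of its underside. To be left alone.
Not all that is in view belongs to the job. Of the things that look like the punch, the middle-sized one is meant.

How it is judged:
By the outcome, as a careful person would: the job done as asked, in the order asked, and still so for the second after the job is handed in, with the robot touching nothing.
It also fails if it takes over 67 s, if anything falls off the work surface, if the arm or the gripper's body presses on something with over 40 N, if the wrist force passes 120 N, or if a joint passes its speed limit or range.

### The arm

A 6-joint arm with a two-finger parallel gripper is mounted at the origin on the work surface. World frame = base frame: x ahead of the robot, y to its left, z up, the work surface at z = 0. Lengths are in m, angles in degrees, forces in N, time in s.
With the tool pointing down it reaches from about 0.325 to 0.75 m from the base axis. Payload 7.6 kg.
Tool frame: the origin (TCP) lies at the very end of the fingers, on their centre line; the grasp point (between the pads) lies 19 mm behind it (robot.grip_point_offset is the distance from the TCP to the grasp point, in m); z points along the fingers, y is the direction in which the jaws open and shut (so a half turn about z gives the same grasp; the last joint's range is limited). The gripper opens to 85 mm and grips with 20 to 120 N. Pads are 22 mm wide; open, the fingers measure 114 mm over their backs; the gripper's body (76 mm by 85 mm) begins 54 mm behind the grasp point. The pads swing forward as they close: fully open they stand 13 mm farther back than shut.
Start: joints at [61.461, 2.991, 80.254, -0, 96.75, -4.028], TCP at [0.218, 0.478, 0.231] pointing down, gripper open.
Joint ranges: [-166.34, 166.34], [-52.06, 124.39], [6.96, 135.62], [-60.46, 240.46], [14.63, 156.25], [-167.68, 167.68]. Speed limits (degrees/s): [147.25, 147.25, 172.46, 180, 180, 180].

### API

Orientations are given as a 3x3 rotation matrix whose columns are the frame's x, y, z axes.
In Python, from plant import robot gives the robot as it stands. The module is installed in compiled form; this text tells all that it offers.
- The arm moves only by the shell command python3 -m crank 'ROWS' [FORCE]. ROWS is text: rows parted by semicolons, each of 7 numbers parted by spaces: the shift along the tool's x, y, z in m, then the turn, a rotation vector about the tool's x, y, z in degrees, then the closure, from -1 (fully open) to 1 (shut). A call has exactly 5 rows; each row is the pose to reach, as a shift and turn from the pose commanded when the call began, along the tool's axes at that moment; what a row does not reach only later rows make up. A row lasts 1/12 s, in which the tool goes at most 41.7 mm and 7.16 degrees, less where a joint would pass 70% of its speed; a pose out of reach is approached as far as the arm can. A call with a gripper value outside its range is refused whole. The fingers move at their own pace and stop on an object; FORCE is the grip in N (left out, the last holds). Time passes only in rows, so rows that repeat a pose let the fingers close, or fill a call up. It gives the time, the measured TCP pose, the force and the opening at its end, in the units of the state.
- robot.get_state(): the state, without advancing time (a new reading comes with each control period).
- robot.grab_frame(name): name is "scene" or "side" or "wrist"; returns a dict with "image" (420x560x3 uint8, red, green, blue), "mtx" (3x3 intrinsics, pixels), "k1" (the pictures are not rectified: a ray, as slopes to the right and down, at radius r is drawn at 1 + k1 r^2 times it, then the intrinsics apply), "R" (3x3) and "t" (3): a world point X has camera coordinates R X + t. Camera axes: x right, y down, z forward; pixel columns grow to the right and rows downward; lengths in m; the calibration is good to about 2 mm. A picture is of the moment at which its call begins. There is no depth.
- robot.hand_in(): hands the job in, once; it reports no verdict.
Trained networks look in a picture, given as the dict that the camera call returned (one of the last four; its "shot" number tells which), for a name from the list of things; names that differ only in an ending like _2 or _b are one class to them, and where a whole thing is asked for, a point or a joint stands for the part that bears it (a point fixed in the world has none). Each returns a list of dicts, best first, with "score" (0 to 1); they miss things now and then, are a little off and sometimes report something else, mostly with a low value. They report only what shows in the picture. A call takes as long as a camera call. They do not tell look-alikes from the thing itself.
- robot.regions_of(query, picture): "mask" (420x560 bool, what is visible of it) and "bbox" ([centre column, centre row, width, height] in pixels, round what is visible of it).
The state is a dict: "time_s": time; "joints": joint angles; "joint_velocities": joint speeds; "tau": joint torques, N m; "ee_pos": TCP position; "tool_rot": TCP orientation; "contact_force": force on the tool from outside, world axes, zero at the start; "moment": the same for the moment, N m; "opening": finger opening in m.
Only numpy, scipy, OpenCV 4.12 (cv2) and the standard library are available. Lean on these libraries where they do the work, as an engineer would, in place of code of your own. Each camera call takes 0.05 s, during which the arm holds its last target. There are 200 camera calls.

## Working session

There is one attempt and no reset: what is moved stays moved. The work goes in short steps, Python scripts to look and compute and a shell command to move; the robot and the scene stay as the last step left them, time stands still between calls to the robot, and variables do not carry over. Pictures are saved under pics/ and viewed, about 8 in all and at most 12, crops included, and the job is handed in when it is done.

```bash
mkdir -p pics; cat > h.py <<'E'
import numpy as np, cv2
from plant import robot
def save(f,name,crop=None,scale=1):
    im=f["image"][:,:,::-1]
    if crop: a,b,c,d=crop; im=im[b:d,a:c]
    im=cv2.resize(im,None,fx=scale,fy=scale,interpolation=cv2.INTER_CUBIC); cv2.imwrite("pics/"+name,im)
def ray(f,u,v):
    K=np.array(f["mtx"]);k=f["k1"]; d=np.array([(u-K[0,2])/K[0,0],(v-K[1,2])/K[1,1]]); s=d.copy()
    for _ in range(30): s=d/(1+k*(s@s))
    R=np.array(f["R"]);t=np.array(f["t"]); o=-R.T@t; w=R.T@np.array([s[0],s[1],1]); return o,w/np.linalg.norm(w)
def atz(f,u,v,z):
    o,w=ray(f,u,v); return o+w*(z-o[2])/w[2]
def proj(f,X):
    K=np.array(f["mtx"]); c=np.array(f["R"])@np.array(X)+np.array(f["t"]); s=c[:2]/c[2]; s=s*(1+f["k1"]*(s@s)); return np.array([K[0,0]*s[0]+K[0,2],K[1,1]*s[1]+K[1,2]])
def tri(*obs):
    A=np.zeros((3,3));b=np.zeros(3)
    for f,u,v in obs:
        o,w=ray(f,u,v);P=np.eye(3)-np.outer(w,w);A+=P;b+=P@o
    X=np.linalg.solve(A,b); return X,[np.round(proj(f,X)-[u,v],1) for f,u,v in obs]
E
python3 - <<'E'
from h import *
import pickle
np.set_printoptions(precision=3,suppress=True)
F={n:robot.grab_frame(n) for n in("scene","side")}
pickle.dump(F,open("F.pkl","wb"))
ims=[]
for n,f in F.items():
    save(f,n+".png",scale=1.4)
    print(n,f["mtx"],f["k1"],-np.array(f["R"]).T@f["t"],np.array(f["R"])[2])
    for q in("stand","hook","punch","block","jar","mallet","cork"):
        for r in robot.regions_of(q,f): print(q,round(r["score"],2),np.round(r["bbox"]))
s=robot.get_state();print(s["tool_rot"],s["ee_pos"],s["contact_force"],s["time_s"])
E
```

```text
scene [[541.946   0.    281.946]
 [  0.    541.946 210.036]
 [  0.      0.      1.   ]] 0.07228542804073987 [ 0.929 -0.499  1.147] [-0.328  0.401 -0.855]
stand 0.83 [252. 272.  77.  80.]
stand 0.28 [326. 146.  15.  42.]
hook 0.7 [244. 249.  36.  28.]
punch 0.82 [377. 154.  21.  59.]
punch 0.73 [325. 146.  15.  36.]
punch 0.63 [351. 189.  15.  22.]
block 0.71 [323. 163.  72.  72.]
jar 0.98 [161. 270.  24.  29.]
mallet 0.68 [402. 252.  88.  60.]
mallet 0.55 [324. 144.  16.  44.]
cork 0.73 [190. 346.  82.  79.]
side [[493.682   0.    268.537]
 [  0.    493.682 208.556]
 [  0.      0.      1.   ]] -0.13136527375292792 [0.483 0.672 0.786] [ 0.034 -0.739 -0.673]
stand 0.72 [264. 190.  66. 109.]
hook 0.81 [248. 148.  17.  33.]
punch 0.96 [219. 318.  17.  36.]
punch 0.93 [208. 348.  30.  84.]
punch 0.57 [282. 321.  13.  59.]
block 0.83 [279. 353.  63. 112.]
jar 0.76 [323. 177.  19.  34.]
mallet 0.87 [129. 295.  98.  50.]
cork 0.58 [261. 167.  47.  37.]
[[-0.91   0.415  0.   ]
 [ 0.415  0.91   0.   ]
 [-0.     0.    -1.   ]] [0.218 0.478 0.231] [ 0.91  -0.994  0.026] 0.8
```

View pics/scene.png

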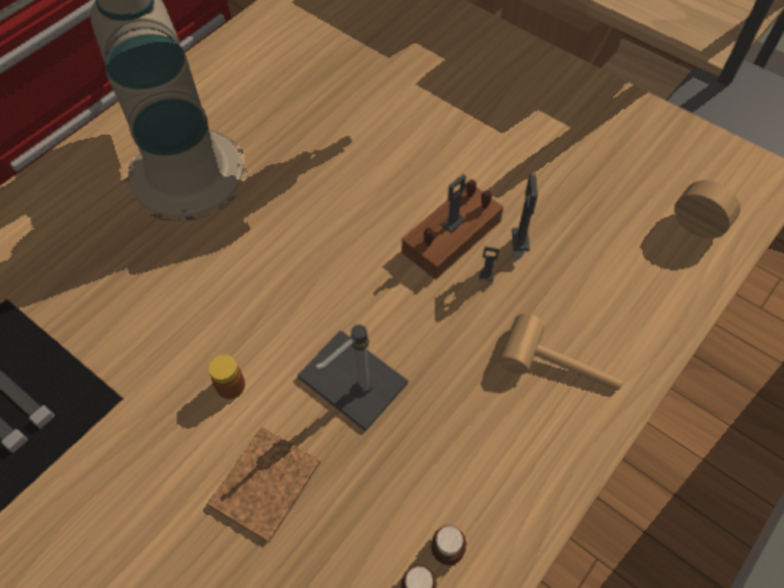

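View pics/side.png

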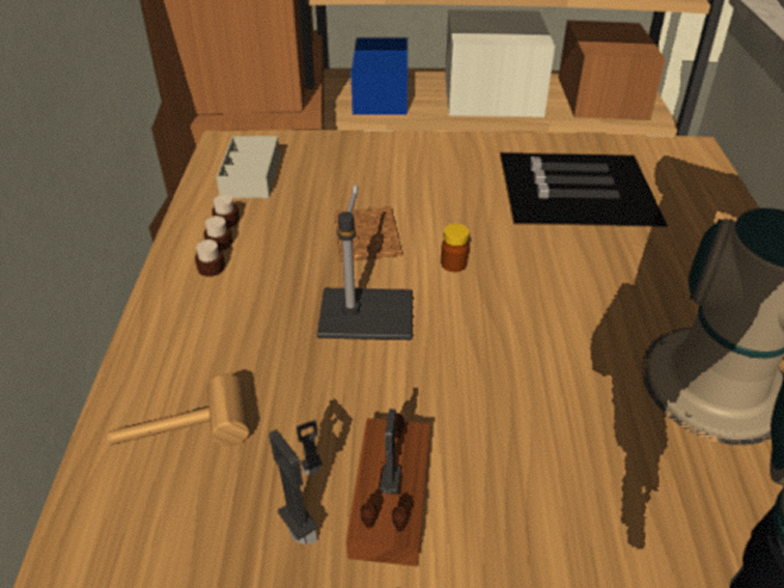

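Look-alikes of the punch, in scene.png pixels: one in the block (455,203), a large one (527,213) and a small one (490,262). The block one is middle-sized and stands in the well, so I choose it. Next I'll measure poses.

```bash
python3 - <<'E'
from h import *
import pickle
np.set_printoptions(precision=4,suppress=True)
F=pickle.load(open("F.pkl","rb"));S,D=F["scene"],F["side"]
k=1/1.4
print("base corners scene");
for p in[(298,378),(345,333),(407,380),(363,427)]: print(atz(S,p[0]*k,p[1]*k,.012))
print("side")
for p in[(322,291),(410,291),(413,335),(319,335)]: print(atz(D,p[0]*k,p[1]*k,.012))
print("hub top",tri((S,360*k,330*k),(D,346*k,215*k)), "tip",tri((S,319*k,366*k),(D,354*k,189*k)))
print("post foot",atz(S,366*k,388*k,.012),atz(D,351*k,310*k,.012))
print("block top scene")
for p in[(403,240),(467,186),(503,208),(437,262)]: print(atz(S,p[0]*k,p[1]*k,.045))
print("side")
for p in[(368,420),(432,420),(419,555),(348,552)]: print(atz(D,p[0]*k,p[1]*k,.045))
print("punch eye top",tri((S,458*k,180*k),(D,391*k,412*k)))
print("jar",atz(S,224*k,367*k,.075),"cork",atz(S,264*k,485*k,.012))
print("mallet",atz(S,522*k,340*k,.03))
# crops
a=cv2.resize(S["image"][110:210,290:400,::-1],(440,400),interpolation=cv2.INTER_CUBIC)
b=cv2.resize(D["image"][270:410,200:320,::-1],(343,400),interpolation=cv2.INTER_CUBIC)
cv2.imwrite("pics/c1.png",np.hstack([a,b]))
E
```

```text
base corners scene
[ 0.4707 -0.1906  0.012 ]
[ 0.4762 -0.0793  0.012 ]
[ 0.6123 -0.0819  0.012 ]
[ 0.6083 -0.1889  0.012 ]
side
[ 0.6132 -0.1779  0.012 ]
[ 0.4664 -0.1809  0.012 ]
[ 0.4618 -0.0791  0.012 ]
[ 0.6085 -0.0758  0.012 ]
hub top (array([ 0.5634, -0.1325,  0.2009]), [array([-0.7, -0.3]), array([-0.7,  0.3])]) tip (array([ 0.5551, -0.2088,  0.1952]), [array([0.1, 0. ]), array([ 0., -0.])])
post foot [ 0.5691 -0.1347  0.012 ] [ 0.5619 -0.1332  0.012 ]
block top scene
[0.4475 0.1146 0.045 ]
[0.4641 0.2842 0.045 ]
[0.5453 0.2835 0.045 ]
[0.5229 0.115  0.045 ]
side
[0.5231 0.1116 0.045 ]
[0.4381 0.1097 0.045 ]
[0.4569 0.3025 0.045 ]
[0.538  0.3009 0.045 ]
punch eye top (array([0.4943, 0.1959, 0.1701]), [array([-1.3, -0.6]), array([-2. ,  0.7])])
jar [ 0.3935 -0.2655  0.075 ] cork [ 0.5508 -0.3525  0.012 ]
mallet [0.7208 0.0875 0.03  ]
```

View pics/c1.png

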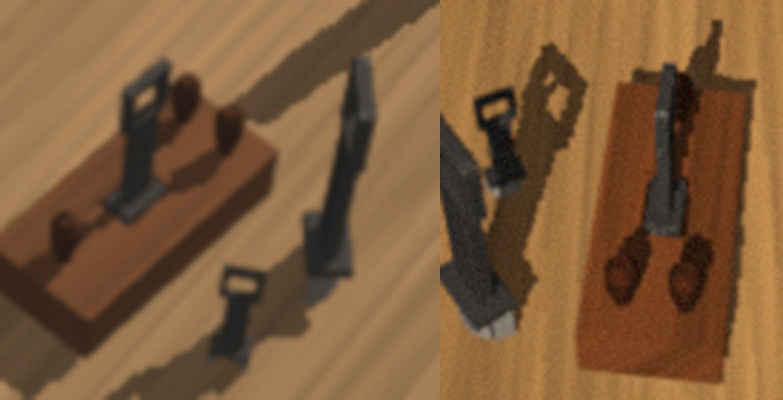

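The crop shows the block punch at (140,140), clearly between the small one (235,310) and the big one (340,190). Next: rise, square up the tool and close the fingers.

```bash
python3 -m crank '0 0 -0.02 0 0 -6 1; 0 0 -0.04 0 0 -12 1; 0 0 -0.06 0 0 -18 1; 0 0 -0.07 0 0 -24.5 1; 0 0 -0.07 0 0 -24.5 1'; python3 -c "
from h import *;s=robot.get_state();print(np.round(s['tool_rot'],3),s['ee_pos'],s['joints'])"
```

```text
time_s: 1.22
ee_pos: [0.2181, 0.4783, 0.3044]
tool_rot: [[-1.0, -0.004, 0.002], [-0.004, 1.0, 0.005], [-0.002, 0.005, -1.0]]
contact_force: [0.2, 0.4, 0.7]
opening: 0.0255
[[-1.    -0.004  0.002]
 [-0.004  1.     0.005]
 [-0.002  0.005 -1.   ]] [0.21811312 0.47832884 0.30435738] [ 6.14621729e+01  2.61416694e+00  7.23896845e+01  7.35514425e-04
  1.04697752e+02 -2.87566364e+01]
```

```bash
python3 -m crank '-0.02 -0.036 0 0 0 0 1; -0.04 -0.072 0 0 0 0 1; -0.06 -0.108 0 0 0 0 1; -0.08 -0.144 0 0 0 0 1; -0.1 -0.18 0 0 0 0 1'; python3 -m crank '-0.02 -0.036 0 0 0 0 1; -0.04 -0.072 0 0 0 0 1; -0.06 -0.108 0 0 0 0 1; -0.08 -0.144 0 0 0 0 1; -0.1 -0.18 0 0 0 0 1';python3 -m crank '-0.02 -0.036 0 0 0 0 1; -0.04 -0.072 0 0 0 0 1; -0.06 -0.108 0 0 0 0 1; -0.08 -0.144 0 0 0 0 1; -0.1 -0.18 0 0 0 0 1'; python3 -m crank '-0.02 -0.036 0 0 0 0 1; -0.04 -0.072 0 0 0 0 1; -0.06 -0.108 0 0 0 0 1; -0.074 -0.124 0 0 0 0 1; -0.074 -0.124 0 0 0 0 1'
```

```text
time_s: 1.63
ee_pos: [0.318, 0.2959, 0.3002]
tool_rot: [[-1.0, 0.003, -0.001], [0.003, 1.0, -0.001], [0.001, -0.001, -1.0]]
contact_force: [0.6, 0.6, -0.2]
opening: -0.0
time_s: 2.05
ee_pos: [0.418, 0.1156, 0.3004]
tool_rot: [[-1.0, 0.004, -0.001], [0.004, 1.0, 0.0], [0.001, 0.0, -1.0]]
contact_force: [0.9, 0.4, 0.6]
opening: 0.0002
time_s: 2.47
ee_pos: [0.5181, -0.0644, 0.3001]
tool_rot: [[-1.0, 0.004, -0.001], [0.004, 1.0, 0.0], [0.001, 0.0, -1.0]]
contact_force: [0.2, -0.1, 0.8]
opening: -0.0001
time_s: 2.88
ee_pos: [0.5924, -0.19, 0.2974]
tool_rot: [[-1.0, 0.008, -0.004], [0.008, 1.0, 0.001], [0.004, 0.001, -1.0]]
contact_force: [-1.6, 1.2, -0.8]
opening: 0.0002
```

```bash
python3 - <<'E'
from h import *
import pickle
np.set_printoptions(precision=4,suppress=True)
W=robot.grab_frame("wrist");pickle.dump(W,open("W.pkl","wb"))
save(W,"w1.png");print(-np.array(W["R"]).T@W["t"])
for X in[(.564,-.133,.2),(.555,-.209,.197),(.564,-.133,.012),(.592,-.19,.175)]:print(proj(W,X))
E
```

```text
[ 0.5196 -0.1902  0.4402]
[354.2273 175.0042]
[249.8823 162.881 ]
[320.628  148.2284]
[276.2478 203.6731]
```

View pics/w1.png

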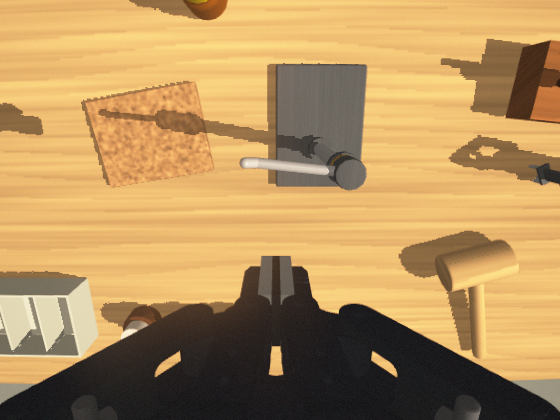

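Wrist view: hub top (347,173), hook tip (247,162), base plate corners (277,65) (366,65) (364,186) (276,186).

```bash
python3 - <<'E'
from h import *
import pickle
np.set_printoptions(precision=4,suppress=True)
W=pickle.load(open("W.pkl","rb"));F=pickle.load(open("F.pkl","rb"));S,D=F["scene"],F["side"];k=1/1.4
for p in[(277,65),(366,65),(364,186),(276,186)]:print(atz(W,*p,.012))
print(atz(W,347,173,.2),atz(W,247,162,.201))
print(tri((S,360*k,330*k),(D,346*k,215*k),(W,347,173)),tri((S,319*k,366*k),(D,354*k,189*k),(W,247,162)))
E
```

```text
[ 0.4653 -0.1877  0.012 ]
[ 0.4658 -0.0815  0.012 ]
[ 0.6134 -0.0746  0.012 ]
[ 0.6125 -0.19    0.012 ]
[ 0.5625 -0.1384  0.2   ] [ 0.5538 -0.2107  0.201 ]
(array([ 0.5632, -0.1351,  0.1995]), [array([-1.6,  0.8]), array([-0.5,  0.1]), array([4.3, 0.8])]) (array([ 0.5549, -0.2099,  0.195 ]), [array([-0.4,  0.4]), array([ 0.1, -0.2]), array([1.8, 0.4])])
```

```bash
python3 -m crank '0 0 0.03 0 0 0 1; 0 0 0.06 0 0 0 1; 0 0 0.09 0 0 0 1; 0 0 0.115 0 0 0 1; 0 0 0.122 0 0 0 1'; python3 -m crank '0.005 0 0 0 0 0 1; 0.010 0 0 0 0 0 1; 0.015 0 0 0 0 0 1; 0.020 0 0 0 0 0 1; 0.026 -0.001 0 0 0 0 1'; python3 -m crank '0.005 0 0 0 0 0 1; 0.011 0 0 0 0 0 1; 0.017 0.001 0 0 0 0 1; 0.0225 0.003 0 0 0 0 1; 0.028 0.006 0 0 0 0 1'
```

```text
time_s: 3.35
ee_pos: [0.5894, -0.1844, 0.1739]
tool_rot: [[-1.0, 0.001, -0.008], [0.001, 1.0, 0.003], [0.008, 0.003, -1.0]]
contact_force: [0.5, 0.9, -1.4]
opening: 0.0002
time_s: 3.77
ee_pos: [0.5661, -0.1873, 0.1814]
tool_rot: [[-1.0, -0.0, 0.004], [-0.0, 1.0, -0.001], [-0.004, -0.001, -1.0]]
contact_force: [3.1, 0.3, 1.4]
opening: -0.0002
time_s: 4.18
ee_pos: [0.5372, -0.1814, 0.1794]
tool_rot: [[-1.0, 0.001, 0.0], [0.001, 1.0, -0.0], [-0.0, -0.0, -1.0]]
contact_force: [2.9, -1.0, 0.5]
opening: -0.0001
```

```bash
python3 -m crank '0.005 0.002 0 0 0 0 1; 0.010 0.005 0 0 0 0 1; 0.014 0.0085 0 0 0 0 1; 0.018 0.012 0 0 0 0 1; 0.020 0.015 0 0 0 0 1'; python3 -m crank '0.0003 0.0005 0 0 0 0 1; 0.0006 0.001 0 0 0 0 1; 0.001 0.0015 0 0 0 0 1; 0.001 0.002 0 0 0 0 1; 0.001 0.002 0 0 0 0 1';  python3 -c "
from h import *
import time
for i in range(1):
  s=robot.get_state();print(s['contact_force'],s['moment'],s['ee_pos'])"
```

```text
time_s: 4.6
ee_pos: [0.5171, -0.166, 0.1792]
tool_rot: [[-1.0, 0.0, -0.0], [0.0, 1.0, 0.0], [0.0, 0.0, -1.0]]
contact_force: [1.6, -1.3, -0.8]
opening: 0.0005
time_s: 5.02
ee_pos: [0.5167, -0.1643, 0.1792]
tool_rot: [[-1.0, 0.0, -0.0], [0.0, 1.0, 0.0], [0.0, 0.0, -1.0]]
contact_force: [0.3, -0.4, 1.3]
opening: -0.0002
[ 0.29719316 -0.40923803  1.27733459] [-0.24679816 -0.14854234  0.02355617] [ 0.51667167 -0.16434488  0.17918978]
```

```bash
cat > g.py <<'E'
from plant import robot; import sys
s=robot.get_state(); f=s['contact_force']; print("F",[round(float(x),1) for x in f],[round(float(x),4) for x in s['ee_pos']],round(s['time_s'],2))
sys.exit(abs(f[1])>4.5)
E
q(){ grep -q zzz; }
python3 -m crank '0.0003 0.0007 0 0 0 0 1; 0.0006 0.0014 0 0 0 0 1; 0.0008 0.002 0 0 0 0 1; 0.0008 0.002 0 0 0 0 1; 0.0008 0.002 0 0 0 0 1' >/dev/null && python3 g.py &&
python3 -m crank '0.0003 0.0007 0 0 0 0 1; 0.0006 0.0014 0 0 0 0 1; 0.0008 0.002 0 0 0 0 1; 0.0008 0.002 0 0 0 0 1; 0.0008 0.002 0 0 0 0 1' >/dev/null && python3 g.py &&
python3 -m crank '0.0003 0.0007 0 0 0 0 1; 0.0006 0.0014 0 0 0 0 1; 0.0008 0.002 0 0 0 0 1; 0.0008 0.002 0 0 0 0 1; 0.0008 0.002 0 0 0 0 1' >/dev/null && python3 g.py &&
python3 -m crank '0.0003 0.0007 0 0 0 0 1; 0.0006 0.0014 0 0 0 0 1; 0.0008 0.002 0 0 0 0 1; 0.0008 0.002 0 0 0 0 1; 0.0008 0.002 0 0 0 0 1' >/dev/null && python3 g.py &&
python3 -m crank '0.0003 0.0007 0 0 0 0 1; 0.0006 0.0014 0 0 0 0 1; 0.0008 0.002 0 0 0 0 1; 0.0008 0.002 0 0 0 0 1; 0.0008 0.002 0 0 0 0 1' >/dev/null && python3 g.py &&
python3 -m crank '0.0003 0.0007 0 0 0 0 1; 0.0006 0.0014 0 0 0 0 1; 0.0008 0.002 0 0 0 0 1; 0.0008 0.002 0 0 0 0 1; 0.0008 0.002 0 0 0 0 1' >/dev/null && python3 g.py
```

```text
F [1.5, -0.6, 0.2] [0.5159, -0.1623, 0.1793] 5.43False
```

```bash
sed -i 's/sys.exit(abs(f\[1\])>4.5)/sys.exit(int(abs(f[1])>4.5))/' g.py
python3 -m crank '0.0003 0.0007 0 0 0 0 1; 0.0006 0.0014 0 0 0 0 1; 0.0008 0.002 0 0 0 0 1; 0.0008 0.002 0 0 0 0 1; 0.0008 0.002 0 0 0 0 1' >/dev/null && python3 g.py &&
python3 -m crank '0.0003 0.0007 0 0 0 0 1; 0.0006 0.0014 0 0 0 0 1; 0.0008 0.002 0 0 0 0 1; 0.0008 0.002 0 0 0 0 1; 0.0008 0.002 0 0 0 0 1' >/dev/null && python3 g.py &&
python3 -m crank '0.0003 0.0007 0 0 0 0 1; 0.0006 0.0014 0 0 0 0 1; 0.0008 0.002 0 0 0 0 1; 0.0008 0.002 0 0 0 0 1; 0.0008 0.002 0 0 0 0 1' >/dev/null && python3 g.py &&
python3 -m crank '0.0003 0.0007 0 0 0 0 1; 0.0006 0.0014 0 0 0 0 1; 0.0008 0.002 0 0 0 0 1; 0.0008 0.002 0 0 0 0 1; 0.0008 0.002 0 0 0 0 1' >/dev/null && python3 g.py &&
python3 -m crank '0.0003 0.0007 0 0 0 0 1; 0.0006 0.0014 0 0 0 0 1; 0.0008 0.002 0 0 0 0 1; 0.0008 0.002 0 0 0 0 1; 0.0008 0.002 0 0 0 0 1' >/dev/null && python3 g.py &&
python3 -m crank '0.0003 0.0007 0 0 0 0 1; 0.0006 0.0014 0 0 0 0 1; 0.0008 0.002 0 0 0 0 1; 0.0008 0.002 0 0 0 0 1; 0.0008 0.002 0 0 0 0 1' >/dev/null && python3 g.py
```

```text
F [1.7, -1.1, -0.2] [0.515, -0.1603, 0.1793] 5.85
F [0.5, -0.9, 0.7] [0.5143, -0.1583, 0.1793] 6.27
F [3.0, -5.3, -0.2] [0.5138, -0.1569, 0.1795] 6.68
```

```bash

python3 -m crank '0 0.0005 0 0 0 0 1; 0 0.001 0 0 0 0 1; 0 0.0015 0 0 0 0 1; 0 0.0015 0 0 0 0 1; 0 0.0015 0 0 0 0 1' >/dev/null ; python3 g.py
```

```text
F [3.9, -7.7, -0.9] [0.5137, -0.1561, 0.1795] 7.1
```

```bash

python3 -m crank '0 0.0007 0 0 0 0 1; 0 0.0014 0 0 0 0 1; 0 0.002 0 0 0 0 1; 0 0.002 0 0 0 0 1; 0 0.002 0 0 0 0 1' >/dev/null ; python3 g.py
```

```text
F [3.4, -11.4, -1.1] [0.5136, -0.1551, 0.1796] 7.52
```

Hook is pressed firmly: about 11.7 N at about 50 mm, roughly 0.03–0.04 rad. Back off, rise and go above the punch.

```bash

python3 -m crank '0 -0.004 0 0 0 0 1; 0 -0.012 0 0 0 0 1; 0 -0.03 0 0 0 0 1; 0 -0.03 -0.03 0 0 0 1; 0 -0.03 -0.065 0 0 0 1'; python3 -m crank '0 0 -0.035 0 0 0 0.5; 0 0.03 -0.06 0 0 0 0; 0 0.065 -0.06 0 0 0 -0.5; 0 0.105 -0.06 0 0 0 -1; 0.004 0.145 -0.06 0 0 0 -1';python3 -m crank '0 0.04 0 0 0 0 -1; 0.01 0.08 0 0 0 0 -1; 0.01 0.12 0 0 0 0 -1; 0.015 0.16 0 0 0 0 -1; 0.015 0.20 0 0 0 0 -1';python3 -m crank '0 0.03 0 0 0 0 -1; 0 0.04 0 0 0 2 -1; 0 0.04 0 0 0 4 -1; 0 0.04 0 0 0 6 -1; 0 0.04 0 0 0 6 -1'
python3 - <<'E'
from h import *
import pickle
W=robot.grab_frame("wrist");S=robot.grab_frame("scene");D=robot.grab_frame("side");pickle.dump(dict(W=W,S=S,D=D),open("F2.pkl","wb"))
save(W,"w2.png")
a=cv2.resize(S["image"][215:325,200:310,::-1],(400,400),interpolation=cv2.INTER_CUBIC)
b=cv2.resize(D["image"][130:250,210:330,::-1],(400,400),interpolation=cv2.INTER_CUBIC)
cv2.imwrite("pics/c2.png",np.hstack([a,b]))
E
```

```text
time_s: 7.93
ee_pos: [0.5118, -0.1829, 0.2416]
tool_rot: [[-1.0, 0.001, -0.008], [0.001, 1.0, 0.004], [0.008, 0.004, -1.0]]
contact_force: [1.4, -0.2, -0.8]
opening: -0.0001
time_s: 8.35
ee_pos: [0.5092, -0.0365, 0.3043]
tool_rot: [[-1.0, 0.001, -0.001], [0.001, 1.0, 0.001], [0.001, 0.001, -1.0]]
contact_force: [0.5, -0.5, 0.5]
opening: 0.0607
time_s: 8.77
ee_pos: [0.4933, 0.1641, 0.3044]
tool_rot: [[-1.0, -0.0, -0.001], [-0.0, 1.0, 0.0], [0.001, 0.0, -1.0]]
contact_force: [1.2, -0.2, 0.5]
opening: 0.0853
time_s: 9.18
ee_pos: [0.4941, 0.2025, 0.3039]
tool_rot: [[-0.994, 0.105, -0.002], [0.105, 0.994, -0.0], [0.002, -0.0, -1.0]]
contact_force: [-0.3, -0.6, 0.1]
opening: 0.0853
```

View pics/w2.png

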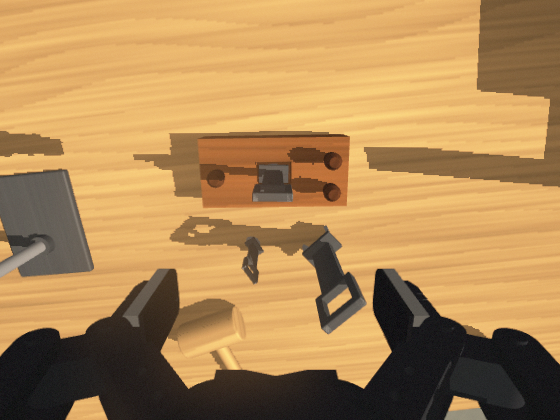

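View pics/c2.png

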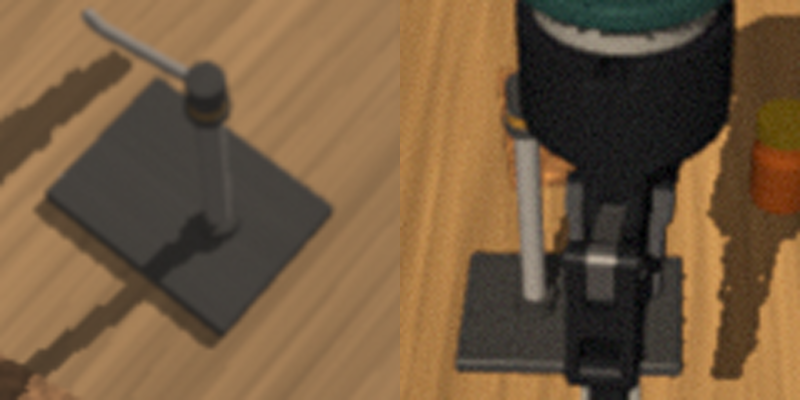

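Wrist view: block (274,171), eye plate top near (272,192). Scene crop: the hook points to the front. Check the model projection against these.

```bash
python3 - <<'E'
from h import *
import pickle
np.set_printoptions(precision=4,suppress=True)
G=pickle.load(open("F2.pkl","rb"));W,S=G["W"],G["S"]
r=robot.regions_of("punch",W)
for x in r:print(x["score"],np.round(x["bbox"]))
for p in[(199,136),(349,135),(349,206),(203,207)]:print("blk",atz(W,*p,.045))
a=np.deg2rad(-6.0);B=np.array([.494,.199,0]);ex=np.array([np.cos(a),np.sin(a),0]);ey=np.array([-np.sin(a),np.cos(a),0])
im=W["image"][:,:,::-1].copy()
im=cv2.resize(im[100:230,180:370],None,fx=4,fy=4,interpolation=cv2.INTER_CUBIC)
for z in(.123,.162):
  pts=[proj(W,B+sx*.004*ex+sy*.018*ey+[0,0,z]) for sx,sy in((1,1),(1,-1),(-1,-1),(-1,1))]
  print(z,np.round(pts,1)); cv2.polylines(im,[np.int32((np.array(pts)-[180,100])*4+2)],True,(0,255,0),1)
cv2.imwrite("pics/w3.png",im)
# hook tip scene: crop px (90,17)*110/400+(200,215)
u,v=90*.275+200,17*.275+215
t=atz(S,u,v,.198);P=np.array([.5635,-.1345]);d=t[:2]-P;print("tip",t,np.linalg.norm(d),np.rad2deg(np.arctan2(-d[1],-d[0])))
hb=atz(S,207*.275+200,75*.275+215,.2);print("hub",hb); 
d=t-hb;print(np.linalg.norm(d),np.rad2deg(np.arctan2(-d[1],-d[0])))
E
```

```text
0.96 [253. 258.  20.  50.]
0.93 [335. 280.  65. 109.]
0.7 [272. 184.  39.  38.]
blk [0.4396 0.1167 0.045 ]
blk [0.457  0.2927 0.045 ]
blk [0.5441 0.2889 0.045 ]
blk [0.5262 0.1069 0.045 ]
0.123 [[290.8 192.2]
 [254.7 192.2]
 [254.5 184.3]
 [290.9 184.3]]
0.162 [[292.8 202.4]
 [252.  202.5]
 [251.8 193.6]
 [292.9 193.6]]
tip [ 0.4887 -0.1439  0.198 ] 0.07535871708014748 7.13352536636042
hub [ 0.5641 -0.132   0.2   ]
0.07631395237976973 8.946954629524168
```

View pics/w3.png

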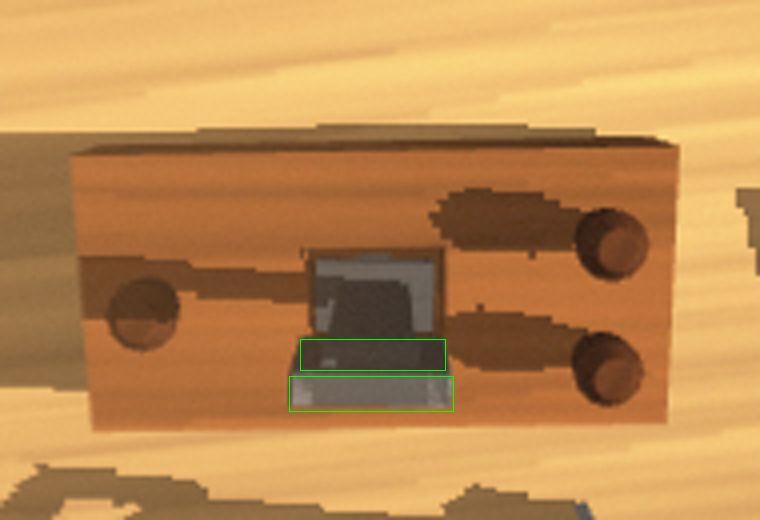

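The overlay fits. Descend and grip.

```bash

python3 -m crank '0 -0.0035 0.035 0 0 0 -1; 0 -0.0035 0.07 0 0 0 -1; 0 -0.0035 0.1 0 0 0 -1; 0 -0.0035 0.12 0 0 0 -1; 0 -0.0035 0.13 0 0 0 -1';  python3 -m crank '0 0 0.015 0 0 0 -0.6; 0 0 0.03 0 0 0 -0.4; 0 0 0.045 0 0 0 -0.2; 0 0 0.054 0 0 0 0; 0 0 0.054 0 0 0 0' 40; python3 -m crank '0 0 0 0 0 0 0.5; 0 0 0 0 0 0 1; 0 0 0 0 0 0 1; 0 0 0 0 0 0 1; 0 0 0 0 0 0 1'; python3 -m crank '0 0 0 0 0 0 1; 0 0 -0.002 0 0 0 1; 0 0 -0.005 0 0 0 1; 0 0 -0.01 0 0 0 1; 0 0 -0.02 0 0 0 1'
```

```text
time_s: 9.8
ee_pos: [0.4928, 0.198, 0.1708]
tool_rot: [[-0.995, 0.105, -0.005], [0.105, 0.995, -0.001], [0.005, -0.002, -1.0]]
contact_force: [0.3, 0.1, -0.2]
opening: 0.0855
time_s: 10.22
ee_pos: [0.4935, 0.1984, 0.1188]
tool_rot: [[-0.995, 0.105, -0.003], [0.105, 0.995, -0.001], [0.003, -0.001, -1.0]]
contact_force: [-0.6, -0.4, -0.3]
opening: 0.0424
time_s: 10.63
ee_pos: [0.4943, 0.1988, 0.1208]
tool_rot: [[-0.995, 0.105, 0.001], [0.105, 0.995, 0.0], [-0.001, 0.0, -1.0]]
contact_force: [0.1, -0.8, -2.1]
opening: 0.0351
time_s: 11.05
ee_pos: [0.4937, 0.1985, 0.14]
tool_rot: [[-0.994, 0.105, -0.002], [0.105, 0.994, -0.001], [0.002, -0.001, -1.0]]
contact_force: [-0.1, -0.3, -2.3]
opening: 0.035
```

```bash

python3 -m crank '0 0 -0.03 0 0 0 1; 0 0 -0.06 0 0 -3 1; 0 0 -0.08 0 0 -7 1; 0 0 -0.09 0 0 -12.5 1; 0 0 -0.09 0 0 -12.5 1';  python3 -m crank '0.005 -0.02 0 0 0 0 1; 0.015 -0.06 0 0 0 0 1; 0.025 -0.1 0 0 0 0 1; 0.035 -0.14 0 0 0 0 1; 0.045 -0.175 0 0 0 0 1'; python3 -m crank '0.01 -0.035 0 0 0 0 1; 0.02 -0.07 0 0 0 0 1; 0.03 -0.105 0 0 0 0 1; 0.038 -0.135 0 0 0 0 1; 0.04 -0.155 0 0 0 0 1';python3 -m crank '0 -0.008 0 0 0 0 1; 0 -0.0085 0 0 0 0 1; 0 -0.0085 0.005 0 0 0 1; 0 -0.0085 0.01 0 0 0 1; 0 -0.0085 0.01 0 0 0 1'
python3 - <<'E'
from h import *
import pickle
np.set_printoptions(precision=4,suppress=True)
W=robot.grab_frame("wrist");S=robot.grab_frame("scene");D=robot.grab_frame("side");pickle.dump(dict(W=W,S=S,D=D),open("F3.pkl","wb"))
P=np.array([.5635,-.1345,.19])
out=[]
s=robot.get_state();T=np.array(s["ee_pos"]);R=np.array(s["tool_rot"]);E=T-R[:,2]*.0212;print("eye",E)
for f,(a,b,c,d) in((W,(180,60,380,260)),(S,(190,205,300,315)),(D,(210,110,330,230))):
    k=400/(c-a);im=cv2.resize(f["image"][b:d,a:c,::-1],(400,400),interpolation=cv2.INTER_CUBIC)
    for ph,col in((4,(0,0,255)),(8,(0,255,0))):
        p=np.deg2rad(ph);u=np.array([-np.cos(p),-np.sin(p),0])
        q=[(proj(f,X)-[a,b])*k for X in(P+.012*u+[0,0,.004],P+.078*u+[0,0,.011])]
        cv2.line(im,*[tuple(int(v) for v in x) for x in q],col,1)
    cv2.circle(im,tuple(int(v) for v in (proj(f,E)-[a,b])*k),4,(255,0,255),1)
    out.append(im)
cv2.imwrite("pics/c3.png",cv2.resize(np.hstack(out),None,fx=.66,fy=.66))
cv2.imwrite("pics/c3.png",np.vstack([np.hstack(out[1:])[:, :800]]))
cv2.imwrite("pics/c4.png",out[0])
E
```

```text
time_s: 11.47
ee_pos: [0.4953, 0.1991, 0.2348]
tool_rot: [[-0.993, -0.116, 0.007], [-0.116, 0.993, 0.002], [-0.007, 0.001, -1.0]]
contact_force: [0.2, 0.5, -2.6]
opening: 0.0353
time_s: 11.88
ee_pos: [0.4683, 0.0177, 0.2297]
tool_rot: [[-0.994, -0.11, -0.001], [-0.11, 0.994, -0.0], [0.001, -0.0, -1.0]]
contact_force: [0.9, -0.7, -2.1]
opening: 0.0353
time_s: 12.3
ee_pos: [0.4457, -0.1414, 0.2298]
tool_rot: [[-0.994, -0.108, -0.001], [-0.108, 0.994, -0.0], [0.001, -0.0, -1.0]]
contact_force: [0.6, -0.3, -2.4]
opening: 0.0351
time_s: 12.72
ee_pos: [0.4477, -0.1459, 0.2186]
tool_rot: [[-0.993, -0.114, -0.002], [-0.114, 0.993, 0.001], [0.002, 0.002, -1.0]]
contact_force: [1.3, 0.2, -2.4]
opening: 0.0355
eye [ 0.4481 -0.1465  0.2414]
```

View pics/c3.png

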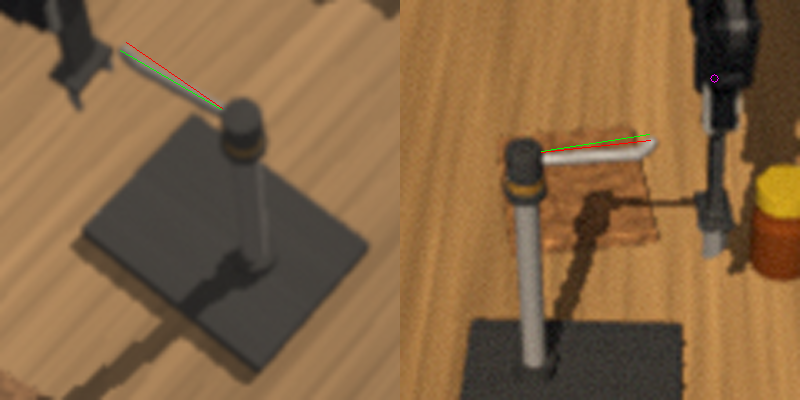

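View pics/c4.png

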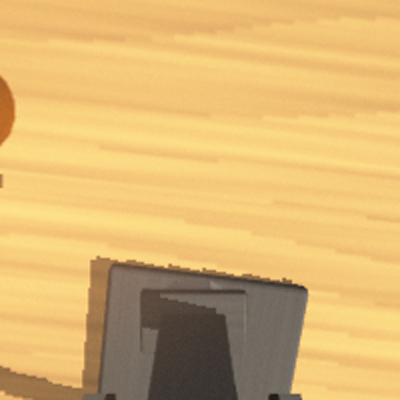

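Scene crop: hook tip (122,50), on the 8° line. Side crop: tip (652,145), punch in the gripper at (715,200).

```bash
python3 - <<'E'
from h import *
import pickle
np.set_printoptions(precision=4,suppress=True)
G=pickle.load(open("F3.pkl","rb"));S,D=G["S"],G["D"]
t=tri((S,190+123*.275,205+51*.275),(D,210+251*.3,110+144*.3));print(t)
h=tri((S,190+242*.275,205+107*.275),(D,210+122*.3,110+144*.3));print(h)
d=t[0]-h[0];print(np.linalg.norm(d[:2]),np.rad2deg(np.arctan2(-d[1],-d[0])))
E
```

```text
(array([ 0.4853, -0.1431,  0.1958]), [array([0., 0.]), array([ 0., -0.])])
(array([ 0.563 , -0.1316,  0.2031]), [array([-0., -0.]), array([-0.,  0.])])
0.07849985643591936 8.388158606540877
```

```bash

python3 -m crank '0 -0.002 0.015 0 0 0 1; 0 -0.002 0.03 0 0 0 1; 0 -0.002 0.042 0 0 0 1; 0 -0.002 0.047 0 0 0 1; 0 -0.002 0.047 0 0 0 1'; python3 -m crank '-0.005 0 0 0 0 0 1; -0.01 0 0 0 0 0 1; -0.015 0 0 0 0 0 1; -0.018 0 0 0 0 0 1; -0.018 0 0 0 0 0 1'
python3 - <<'E'
from h import *
import pickle
np.set_printoptions(precision=4,suppress=True)
S=robot.grab_frame("scene");D=robot.grab_frame("side")
s=robot.get_state();T=np.array(s["ee_pos"]);R=np.array(s["tool_rot"]);E=T-R[:,2]*.0212;print("eye",E,s["contact_force"])
p=np.deg2rad(7.5);u=np.array([-np.cos(p),-np.sin(p),0]);tip=np.array([.4855,-.1438,.197]);print("radial",78+1e3*(E-tip)@u,"lat",1e3*(E-tip)@[-u[1],u[0],0])
out=[]
for f,(a,b,c,d) in((S,(195,200,265,270)),(D,(250,120,320,190))):
    out.append(cv2.resize(f["image"][b:d,a:c,::-1],(400,400),interpolation=cv2.INTER_CUBIC))
cv2.imwrite("pics/c5.png",np.hstack(out))
E
```

```text
time_s: 13.28
ee_pos: [0.4477, -0.1488, 0.172]
tool_rot: [[-0.994, -0.113, -0.002], [-0.113, 0.994, 0.001], [0.002, 0.001, -1.0]]
contact_force: [-0.4, -0.9, -2.0]
opening: 0.0355
time_s: 13.7
ee_pos: [0.4669, -0.1471, 0.1736]
tool_rot: [[-0.994, -0.113, 0.001], [-0.113, 0.994, -0.0], [-0.001, -0.0, -1.0]]
contact_force: [0.1, -0.7, -2.7]
opening: 0.0353
eye [ 0.4663 -0.1472  0.1946] [ 0.6791 -0.2831 -2.0931]
radial 97.51833555625909 lat 0.8482611746458095
```

View pics/c5.png

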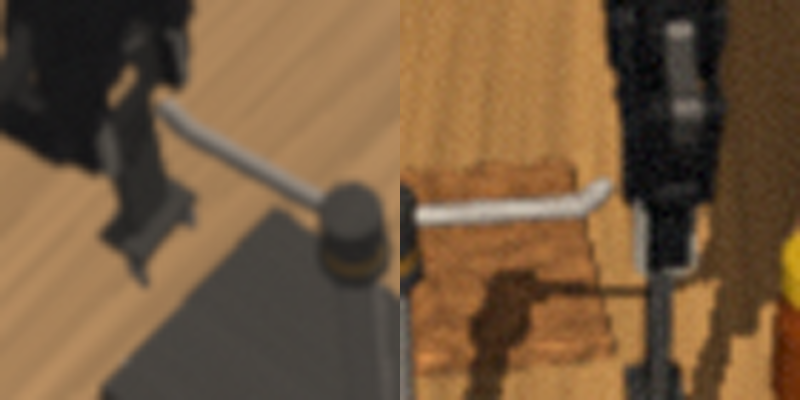

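```bash
sed 's/abs(f\[1\])>4.5/max(abs(f[0]),abs(f[1]),abs(f[2]+2.4))>3.5/' g.py > g2.py
python3 -m crank '-0.004 0.0005 0.001 0 0 0 1; -0.008 0.001 0.001 0 0 0 1; -0.012 0.001 0.001 0 0 0 1; -0.015 0.001 0.001 0 0 0 1; -0.015 0.001 0.001 0 0 0 1'>/dev/null; python3 g2.py && python3 -m crank '-0.004 0.0005 0 0 0 0 1; -0.008 0.0005 0 0 0 0 1; -0.012 0.0005 0 0 0 0 1; -0.014 0.0005 0 0 0 0 1; -0.014 0.0005 0 0 0 0 1'>/dev/null; python3 g2.py &&  python3 -m crank '-0.004 0 0 0 0 0 1; -0.007 0 0 0 0 0 1; -0.0095 0 0 0 0 0 1; -0.0105 0 0 0 0 0 1; -0.0105 0 0 0 0 0 1'>/dev/null; python3 g2.py
```

```text
F [-0.3, -0.9, -2.5] [0.4814, -0.1444, 0.1722] 14.22
F [0.2, -0.3, -1.3] [0.4951, -0.1424, 0.1722] 14.63
F [0.3, -1.0, -2.5] [0.5054, -0.1412, 0.1722] 15.05
```

```bash

python3 -m crank '0 0 0.003 0 0 0 1; 0 0 0.006 0 0 0 1; 0 0 0.009 0 0 0 1; 0 0 0.0095 0 0 0 1; 0 0 0.0095 0 0 0 1'>/dev/null; python3 g2.py && python3 -m crank '0 0 0.0003 0 0 0 1; 0 0 0.0006 0 0 0 1; 0 0 0.001 0 0 0 1; 0 0 0.001 0 0 0 1; 0 0 0.001 0 0 0 1'>/dev/null; python3 g2.py &&  python3 -m crank '0 0 0.0003 0 0 0 1; 0 0 0.0006 0 0 0 1; 0 0 0.001 0 0 0 1; 0 0 0.001 0 0 0 1; 0 0 0.001 0 0 0 1'>/dev/null; python3 g2.py
```

```text
F [0.5, 0.0, -2.8] [0.5049, -0.1412, 0.1623] 15.47
F [-0.4, 0.5, -2.1] [0.5052, -0.1413, 0.1618] 15.88
F [-0.9, 0.3, -3.3] [0.5051, -0.1412, 0.1607] 16.3
```

```bash

python3 -m crank '0 0 0.0003 0 0 0 1; 0 0 0.0006 0 0 0 1; 0 0 0.0008 0 0 0 1; 0 0 0.0008 0 0 0 1; 0 0 0.0008 0 0 0 1'>/dev/null; python3 g2.py && python3 -m crank '0 0 0.0003 0 0 0 1; 0 0 0.0006 0 0 0 1; 0 0 0.0008 0 0 0 1; 0 0 0.0008 0 0 0 1; 0 0 0.0008 0 0 0 1'>/dev/null; python3 g2.py
```

```text
F [0.2, 0.5, -2.0] [0.5051, -0.1413, 0.1599] 16.72
F [0.5, 1.0, -2.0] [0.5052, -0.1412, 0.1592] 17.13
```

```bash
sed 's/abs(f\[1\])>4.5/f[2]>-0.6/' g.py > g3.py
python3 -m crank '0 0 0.0003 0 0 0 1; 0 0 0.0006 0 0 0 1; 0 0 0.0008 0 0 0 1; 0 0 0.0008 0 0 0 1; 0 0 0.0008 0 0 0 1'>/dev/null; python3 g3.py && python3 -m crank '0 0 0.0003 0 0 0 1; 0 0 0.0006 0 0 0 1; 0 0 0.0008 0 0 0 1; 0 0 0.0008 0 0 0 1; 0 0 0.0008 0 0 0 1'>/dev/null; python3 g3.py && python3 -m crank '0 0 0.0003 0 0 0 1; 0 0 0.0006 0 0 0 1; 0 0 0.0008 0 0 0 1; 0 0 0.0008 0 0 0 1; 0 0 0.0008 0 0 0 1'>/dev/null; python3 g3.py
```

```text
F [-0.9, -0.5, 1.5] [0.5052, -0.1413, 0.1587] 17.55
F [-0.9, -0.5, 1.5] [0.5052, -0.1413, 0.1587] 17.55
F [-0.9, -0.5, 1.5] [0.5052, -0.1413, 0.1587] 17.55
```

Weight is on the hook. Ease off 0.3 mm and open gently.

```bash

python3 -m crank '0 0 -0.0003 0 0 0 0.2; 0 0 -0.0003 0 0 0 0.14; 0 0 -0.0003 0 0 0 0.1; 0 0 -0.0003 0 0 0 0.07; 0 0 -0.0003 0 0 0 0.04' 20; python3 -m crank '0 0 0 0 0 0 0; 0 0 0 0 0 0 -0.1; 0 0 0 0 0 0 -0.2; 0 0 0 0 0 0 -0.3; 0 0 0 0 0 0 -0.4'
python3 - <<'E'
from h import *
S=robot.grab_frame("scene");D=robot.grab_frame("side")
out=[]
for f,(a,b,c,d) in((S,(195,190,295,290)),(D,(220,110,320,210))):
    out.append(cv2.resize(f["image"][b:d,a:c,::-1],(400,400),interpolation=cv2.INTER_CUBIC))
cv2.imwrite("pics/c6.png",np.hstack(out))
E
```

```text
time_s: 17.97
ee_pos: [0.5052, -0.1412, 0.1587]
tool_rot: [[-0.994, -0.113, 0.0], [-0.113, 0.994, 0.0], [-0.0, 0.0, -1.0]]
contact_force: [0.5, -0.1, 0.5]
opening: 0.0411
time_s: 18.38
ee_pos: [0.5052, -0.1412, 0.1587]
tool_rot: [[-0.994, -0.113, 0.0], [-0.113, 0.994, 0.0], [-0.0, 0.0, -1.0]]
contact_force: [-0.7, -0.6, 0.4]
opening: 0.0598
```

View pics/c6.png

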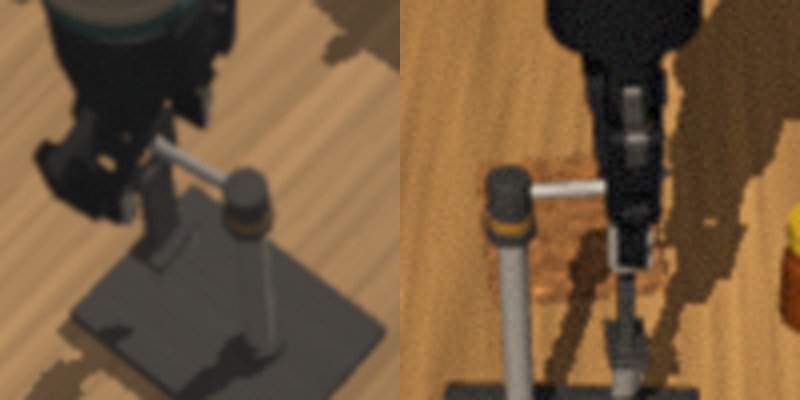

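The punch hangs on the bar (scene crop about (165,195)). Open fully, rise straight up and check.

```bash

python3 -m crank '0 0 0 0 0 0 -0.7; 0 0 0 0 0 0 -1; 0 0 0 0 0 0 -1; 0 0 -0.002 0 0 0 -1; 0 0 -0.008 0 0 0 -1'; python3 -m crank '0 0 -0.015 0 0 0 -1; 0 0 -0.03 0 0 0 -1; 0 0 -0.05 0 0 0 -1; 0 0 -0.08 0 0 0 -1; 0 0 -0.11 0 0 0 -1'; python3 -m crank '0.02 0 -0.02 0 0 0 -1; 0.03 0.03 -0.02 0 0 0 -1; 0.04 0.07 -0.02 0 0 0 -1; 0.04 0.10 -0.02 0 0 0 -1; 0.04 0.13 -0.02 0 0 0 -1'; python3 -m crank '0 0.03 0 0 0 0 -1; 0 0.06 0 0 0 0 -1; 0 0.06 0 0 0 0 -1; 0 0.06 0 0 0 0 -1; 0 0.06 0 0 0 0 -1'
python3 - <<'E'
from h import *
import pickle
S0=robot.grab_frame("scene")
for i in range(16): robot.grab_frame("side")
S=robot.grab_frame("scene");D=robot.grab_frame("side");pickle.dump((S,D),open("F4.pkl","wb"))
a=S0["image"][180:300,180:320].astype(int);b=S["image"][180:300,180:320].astype(int);print("motion px diff",abs(a-b).mean(),(abs(a-b).max(2)>40).sum())
out=[]
for f,(a,b,c,d) in((S,(195,190,295,290)),(D,(220,110,320,210))):
    out.append(cv2.resize(f["image"][b:d,a:c,::-1],(400,400),interpolation=cv2.INTER_CUBIC))
cv2.imwrite("pics/c7.png",np.hstack(out)); print(robot.get_state()["time_s"])
for q in("jar","mallet","cork"): print(q,[np.round(r["bbox"]) for r in robot.regions_of(q,S)][:1])
E
```

```text
time_s: 18.9
ee_pos: [0.5047, -0.1411, 0.166]
tool_rot: [[-0.994, -0.113, -0.002], [-0.113, 0.994, 0.001], [0.002, 0.001, -1.0]]
contact_force: [1.0, 0.5, -0.7]
opening: 0.0853
time_s: 19.32
ee_pos: [0.5047, -0.1411, 0.2779]
tool_rot: [[-0.994, -0.113, -0.001], [-0.113, 0.994, 0.0], [0.001, 0.001, -1.0]]
contact_force: [0.4, 0.1, 0.7]
opening: 0.0852
time_s: 19.73
ee_pos: [0.45, -0.0154, 0.2978]
tool_rot: [[-0.994, -0.112, 0.002], [-0.112, 0.994, -0.0], [-0.002, -0.0, -1.0]]
contact_force: [0.3, -0.3, 0.2]
opening: 0.0852
time_s: 20.15
ee_pos: [0.444, 0.0428, 0.2971]
tool_rot: [[-0.994, -0.113, 0.001], [-0.113, 0.994, -0.0], [-0.001, -0.0, -1.0]]
contact_force: [-0.0, -0.5, -0.8]
opening: 0.0856
motion px diff 0.43009920634920634 0
21.1
jar [array([162., 271.,  27.,  30.])]
mallet [array([402., 250.,  89.,  56.])]
cork [array([189., 344.,  89.,  81.])]
```

View pics/c7.png

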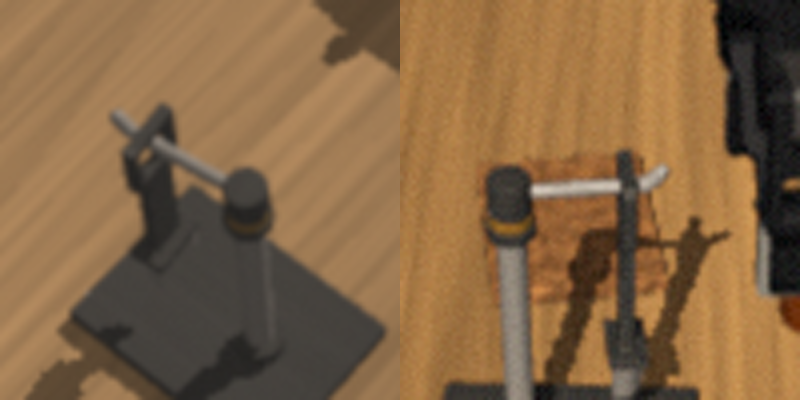

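The punch hangs still through its eye, with the bar at (150,145) in the scene crop. It is behind the upturned tip, at (625,185) against the tip's (655,180) in the side crop, and the hook faces the front. Hand in.

```bash
python3 -c "
from plant import robot;print(robot.hand_in())"
```

```text
the job is handed in; nothing more can be done
None
```

I swung the hook clockwise to its stop at the front, then hung the middle-sized punch on it by its eye, and handed the job in at about 21 s.

- **Hook:** I pressed it against the stop with about 11.5 N at roughly 50 mm from the post. That works out to about 0.03–0.04 rad, between firmly pressed (0.018) and strained (0.075). It rests about 7–8° (0.13 rad) anticlockwise of straight ahead. That angle comes from the cameras. The finger position at contact suggested about 4°, and both lie within the stop's stated range.
- **Punch:** I took it from the block and threaded the eye over the tip without any sign of contact in the force readings. I lowered it until the hook carried its weight; the last small step pressed with about 4 N in all, so I eased off 0.3 mm before opening.
- **Last checks:** The final pictures show it hanging upright behind the upturned tip with the hook still facing the front. Two pictures about 0.9 s apart showed no movement, and the gripper was well clear. The jar, mallet and cork pad are where they were, to within detection noise.

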